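# Load a test plate under a spring clip

### The arm

A 6-joint arm with a two-finger parallel gripper is mounted at the origin on a cart in front of the work surface, level with it; the furniture and walls round the work are solid. World frame = base frame: x ahead of the robot, y to its left, z up, the work surface at z = 0. Lengths are in m, angles in rad, forces in N, time in s.
With the tool pointing down it reaches from about 0.35 to 0.85 m from the base axis. Payload 8.1 kg.
Tool frame: the origin (TCP) lies at the very end of the fingers, on their centre line; the grasp point (between the pads) lies 19 mm behind it; z points along the fingers, y is the direction in which the jaws open and shut (so a half turn about z gives the same grasp; the last joint's range is limited). The gripper opens to 93 mm and grips with 3 to 60 N. Pads are 15 mm wide; open, the fingers measure 128 mm over their backs; the gripper's body (75 mm by 188 mm) begins 65 mm behind the grasp point.
Start: joints at [1.09, 0.13, 1.488, -0, 1.523, -0.085], TCP at [0.231, 0.554, 0.184] pointing down, gripper open.
Joint ranges: [-2.96, 2.96], [-0.89, 2.26], [0.02, 2.5], [-1.34, 4.48], [0, 2.73], [-2.66, 2.66]. Speed limits (rad/s): [2.39, 2.39, 2.79, 3.14, 3.14, 3.14].

### API

Orientations are given as a rotation vector (axis times angle).
In Python, from plant import * gives the robot as it stands.
- The arm moves only by the tool apply_moves, never from a script. Its argument "commands" is one flat list of numbers, 7 for each row, row after row: the shift along the world's x, y, z in cm, then the turn, a rotation vector about the world's x, y, z in rad, then the finger opening in cm, from 0 to 9.3. A call has 1 to 8 rows; each row shifts and turns the pose as measured when the row begins; what a row does not reach is not made up. A row lasts 1/8 s, in which the tool goes at most 62.5 mm and 10.7 degrees, less where a joint would pass 70% of its speed; a pose out of reach is approached as far as the arm can. A call with a gripper value outside its range is refused whole. The fingers move at their own pace and stop on an object; "squeeze" is the grip in N (left out, the last holds). Time passes only in rows, so rows that do not move let the fingers close. It gives the time, the measured TCP pose, the force and the opening at its end, in the units of the state.
- read_state(): the state, without advancing time (a new reading comes with each control period).
- read_camera(name): name is "scene" or "top" or "wrist"; returns (picture, depth): 384x512x3 uint8, blue, green, red; 384x512 float32, m along the optical axis (not along the pixel's ray), 0 where there is no reading.
- camera_model(name): a dict with "intrinsics" (3x3 intrinsics, pixels), "R" (3x3) and "t" (3): a world point X has camera coordinates R X + t. Camera axes: x right, y down, z forward; pixel columns grow to the right and rows downward; lengths in m; the calibration is good to about 2 mm. A picture is of the moment at which its call begins: read the wrist's pose just before it. camera_model takes no time and is no camera call; for the wrist camera it gives the pose at the moment of the call.
- close_job(): hands the job in, once; it reports no verdict.
Trained networks look in the newest picture that a camera, given by its name, has taken for a name from the list of things; names that differ only in an ending like _2 or _b are one class to them, and where a whole thing is asked for, a point or a joint stands for the part that bears it (a point fixed in the world has none). Each returns a list of dicts, best first, with "conf" (0 to 1); they miss things now and then, are a little off and sometimes report something else, mostly with a low value. They report only what shows in the picture. A call takes as long as a camera call. They do not tell look-alikes from the thing itself.
- find_in(query, camera): "point" ([x, y, z] in m, in the coordinates of the camera as it stood for that picture, good to about 4 mm: the middle of the surface that is visible of it).
- cut_out(query, camera): "mask" (384x512 bool, what is visible of it).
- spot_point(query, camera): "point" ([x, y, z] in m, in the coordinates of the camera as it stood for that picture, good to about 4 mm: a listed point, or the origin of a listed thing).
The state is a dict: "t": time; "q": joint angles; "dq": joint speeds; "joint_torque": joint torques, N m; "tool_pos": TCP position; "orientation": TCP orientation; "force": force on the tool from outside, world axes, zero at the start; "wrist_torque": the same for the moment, N m; "opening": finger opening in m.
Only numpy, scipy, OpenCV 4.12 (cv2) and the standard library are available. Lean on these libraries where they do the work, as an engineer would, in place of code of your own. Each camera call takes 0.05 s, during which the arm holds its last target. There are 200 camera calls.

### The job

Load the flat test plate into the spring-clip holder: hold the clip's long press bar down with one fingertip so that its nose rises, and while it is held push the plate with the other fingertip along its channel, under the nose, until it is fully home against the end stop. Then let the bar come up so that the nose clamps the plate, and move clear. Do not grip or lift anything, and leave the tape roll, the black knob and the bolt beside the holder where they are.

Things in the scene. Friction and masses are not known exactly. Their poses are not given: they have to be found in the camera images.
- holder: Fixed spring-clip holder: dark steel base 190 x 140 x 6 mm, black raised deck on it. Origin on the table under the channel's centre line; x: direction to push the plate; y: towards the press bar; z up (holder frame, mm, below). Deck top z = 14, x = -135 to 45. Channel along x, y = -26.5 to 26.5, between rails 6 wide with top at z = 19; open at its -x end.
- end_stop (a point): Middle of the end stop's face, at deck level: holder (30, 0, 14) mm. The stop closes the channel's +x end and stands 12 mm above the deck.
- clip_shaft (a point): Point on the clip's shaft axis, holder (0, 34, 28) mm. The shaft runs along holder x beside the channel, barrel 10 mm across, between two bearing posts (8 x 14 mm, top z = 35) at x = -134 and x = 40; it lies between the press bar and the channel.
- plate: Loose flat bare aluminium test plate, 70 (x) x 50 (y) x 8 mm thick, about 80 g. Origin: centre of its underside. It lies flat in the channel, its axes along the holder's, leading (+x) edge 5 to 33 mm short of the nose. Push at its trailing edge (x = -35 mm in its own frame). Fully home, its origin is at holder x = -5 mm.
- clip (a joint): Angle of the sprung steel rocker clip about its shaft, rad: 0 = at rest, nose down on the deck; 0.45 = bar fully down (hard stop), nose 18 mm above the deck. About 0.20 with the nose resting on the plate; above 0.25 the plate passes freely beneath. A spring always drives it back to 0 (no latch): the bar needs about 3 N to start moving, 6 N fully down.
- clip_bar (a point): Centre of the upper face of the press bar, a smooth steel strip 104 mm long (holder x = -130 to -26) and 34 wide; moves with the clip. At rest it slopes up outward at 0.45 rad, centre at y = 71, z = 32 mm; fully down it is level at z = 15 mm, y = 52 to 86, so a fingertip can press it and slide along it while its twin stands in the channel just above the deck.
- clip_nose (a point): Underside of the clip's nose, a steel foot 8 mm across and 16 mm long (holder x = 8 to 24) at y = -6 mm, on an arm 16 mm wide that reaches from the shaft over the channel; moves with the clip. At rest it touches the deck (z = 14 mm) and bars the plate's way.
- tape_2: Small roll of masking tape, 72 mm across, 18 mm high, on the table beside the holder; leave it alone. Origin: centre of its underside.
- spare_knob_0: Black lobed plastic knob, 47 mm across, 27 mm high, on the table beside the holder; leave it alone. Origin: centre of its underside.
- bolt_0: Steel bolt lying down, 47 mm long, 20 mm high, on the table beside the holder; leave it alone. Origin: centre of its underside.
There are look-alikes about, which are no part of the job. Several things have the shape of the plate; the one meant has the colours described above.

How it is judged:
By the outcome, as a careful person would: the job done as asked, in the order asked, and still so for the second after the job is handed in, with the robot touching nothing.
It also fails if it takes over 32 s, if anything falls off the work surface, if the arm or the gripper's body presses on something with over 40 N, if the wrist force passes 120 N, or if a joint passes its speed limit or range.

## Working session

There is one attempt and no reset: what is moved stays moved. The work goes in short steps, Python scripts to look and compute and a tool call to move; the robot and the scene stay as the last step left them, time stands still between calls to the robot, and variables do not carry over. Pictures are saved under pics/ and viewed, about 8 in all and at most 12, crops included, and the job is handed in when it is done.

Besides the shell and the picture viewer there is one more tool, called after ">>>" as name(argument=value, ...) on one line, values as JSON. apply_moves: Moves the arm, as the interface text tells. Its arguments: {"type":"object","properties":{"commands":{"type":"array"},"squeeze":{"type":"number"}},"required":["commands"]}

```bash
mkdir -p pics; ls; cat > h.py <<'E'
from plant import *
import numpy as np, cv2
def w(p,m): return np.array(m["R"]).T@(np.array(p)-np.array(m["t"]))
def proj(X,m):
    c=np.array(m["R"])@np.array(X)+np.array(m["t"]); u=np.array(m["intrinsics"])@c; return u[:2]/u[2]
E
python3 - <<'E'
from h import *
s=read_state();print({k:np.round(v,3) for k,v in s.items()})
ims=[]
for n in("scene","top"):
    p,d=read_camera(n);m=camera_model(n);ims.append(p);np.savez(n+".npz",p=p,d=d)
    print(n,np.round(-np.array(m["R"]).T@m["t"],3))
    for q in("end_stop","clip_shaft","plate","clip_bar","clip_nose","holder"):
        print(q,[(round(r["conf"],2),np.round(w(r["point"],m),3)) for r in spot_point(q,n)[:3]])
    cv2.imwrite(f"pics/{n}.png",cv2.resize(p,None,fx=1.5,fy=1.5))
E
```

```text
pics
{'t': np.float64(0.0), 'q': array([ 1.09 ,  0.131,  1.489,  0.   ,  1.523, -0.085]), 'dq': array([-0.   , -0.   , -0.002, -0.002, -0.001, -0.001]), 'joint_torque': array([-1.0000e-03, -5.5983e+01, -4.9177e+01,  7.7000e-02,  3.5000e-02,
       -0.0000e+00]), 'tool_pos': array([0.231, 0.553, 0.183]), 'orientation': array([-6.17e-01, -3.08e+00,  3.00e-03]), 'force': array([-0.342, -0.071, -0.271]), 'wrist_torque': array([ 0.033,  0.007, -0.007]), 'opening': np.float64(0.093)}
scene [0.282 0.482 0.617]
end_stop [(0.88, array([ 0.677, -0.129,  0.014])), (0.35, array([ 0.56 , -0.068,  0.028]))]
clip_shaft [(0.94, array([ 0.645, -0.098,  0.023]))]
plate [(0.88, array([0.665, 0.048, 0.001])), (0.81, array([ 0.602, -0.136,  0.015])), (0.55, array([ 0.779, -0.221,  0.001]))]
clip_bar [(0.65, array([ 0.558, -0.065,  0.026]))]
clip_nose [(0.71, array([ 0.661, -0.129,  0.011])), (0.56, array([ 0.634, -0.267, -0.   ]))]
holder [(0.81, array([ 0.646, -0.129,  0.   ]))]
top [ 0.418 -0.041  1.076]
end_stop [(0.66, array([ 0.673, -0.126,  0.018]))]
clip_shaft [(0.89, array([ 0.641, -0.099,  0.029]))]
plate [(0.94, array([ 0.772, -0.223,  0.002])), (0.89, array([ 0.662,  0.052, -0.003])), (0.58, array([ 0.599, -0.134,  0.013]))]
clip_bar [(0.89, array([ 0.557, -0.067,  0.035]))]
clip_nose [(0.56, array([ 0.663, -0.134,  0.013]))]
holder [(0.77, array([ 0.641, -0.126, -0.002]))]
```

View pics/scene.png

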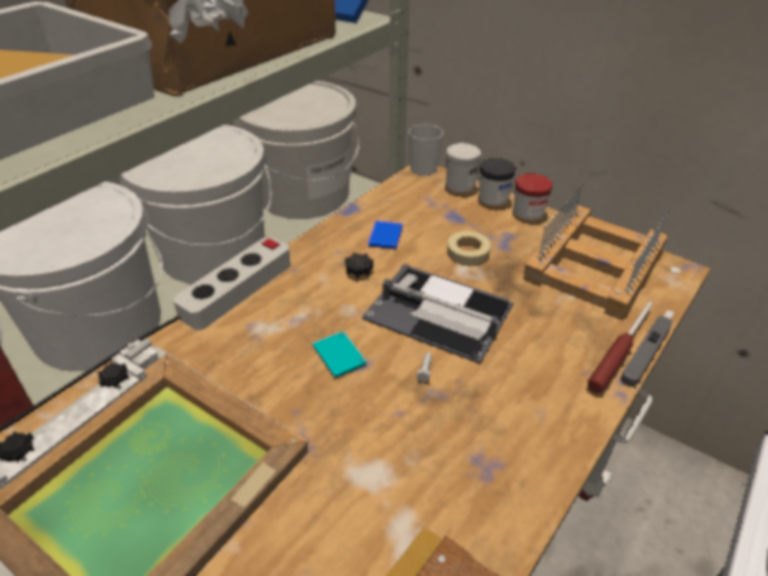

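View pics/top.png

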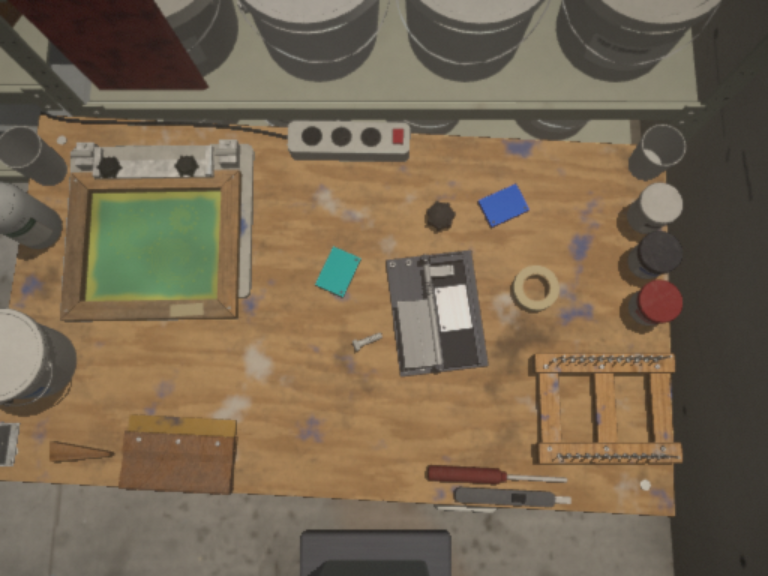

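The scene picture shows the holder at about (440,310), with a teal plate (340,355) and a blue one (385,235) as look-alikes. In the top picture the silver plate lies in the channel at (453,307), the nose arm is at (440,270) and the bar is at (415,335). So holder +x is roughly world +x, with a yaw of about +0.12. I'll move over it for a close look.

>>> apply_moves(commands=[2.6, -5.3, 0.5, 0, 0, 0.05, 5.2, 2.6, -5.3, 0.5, 0, 0, 0.05, 5.2, 2.6, -5.3, 0.5, 0, 0, 0.05, 5.2, 2.6, -5.3, 0.5, 0, 0, 0.05, 5.2, 2.6, -5.3, 0.5, 0, 0, 0.05, 5.2, 2.6, -5.3, 0.5, 0, 0, 0.05, 5.2, 2.6, -5.3, 0.5, 0, 0, 0.05, 5.2, 2.6, -5.3, 0.5, 0, 0, 0.05, 5.2])

```text
t: 1.7
tool_pos: [0.4416, 0.1194, 0.2247]
orientation: [-0.039, 3.137, 0.001]
force: [0.8, 0.1, 0.8]
opening: 0.052
```

>>> apply_moves(commands=[2, -5, 0.5, 0, 0, 0.025, 5.2, 2, -5, 0.5, 0, 0, 0.025, 5.2, 2, -5, 0.5, 0, 0, 0.025, 5.2, 2, -5, 0.5, 0, 0, 0.02, 5.2, 0, 0, 0, 0, 0, 0, 5.2])

```text
t: 2.33
tool_pos: [0.5245, -0.0918, 0.2466]
orientation: [-0.186, 3.128, -0.0]
force: [0.4, 1.1, 0.1]
opening: 0.0518
```

```bash
python3 - <<'E'
from h import *
n="wrist"
m=camera_model(n);p,d=read_camera(n)
s=read_state();print(s["t"],np.round(s["tool_pos"],4),np.round(s["orientation"],3))
np.savez("wrist1.npz",p=p,d=d,R=m["R"],t=m["t"],K=m["intrinsics"])
print(np.round(-np.array(m["R"]).T@m["t"],3))
for q in("end_stop","clip_shaft","plate","clip_bar","clip_nose","holder"):
    print(q,[(round(r["conf"],2),np.round(w(r["point"],m),4)) for r in spot_point(q,n)[:3]])
cv2.imwrite("pics/wrist1.png",cv2.resize(p,None,fx=1.5,fy=1.5))
E
```

```text
2.375 [ 0.5241 -0.0901  0.2465] [-1.870e-01  3.129e+00  1.000e-03]
[ 0.453 -0.101  0.448]
end_stop [(0.72, array([ 0.677 , -0.1272,  0.0118])), (0.62, array([ 0.6344, -0.2684,  0.0008]))]
clip_shaft [(0.69, array([ 0.6402, -0.0987,  0.029 ]))]
plate [(0.56, array([ 6.636e-01,  4.840e-02, -2.000e-04]))]
clip_bar [(0.76, array([ 0.5606, -0.0712,  0.0337]))]
clip_nose [(0.68, array([ 0.6632, -0.1331,  0.0138]))]
holder [(0.63, array([ 0.642 , -0.132 ,  0.0014]))]
```

View pics/wrist1.png

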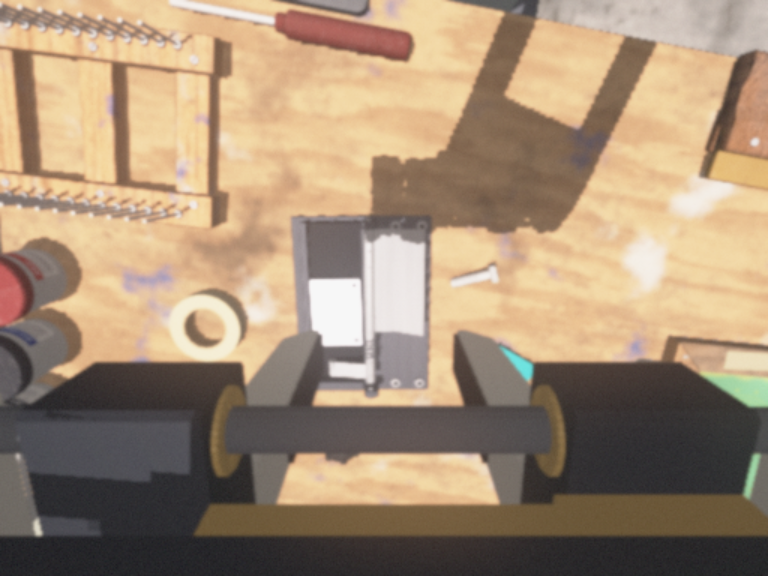

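The wrist picture shows the silver plate in the channel at (337,312), its trailing edge at row 278, and the base with corners (294,217) and (430,215) at its −x end. The bar is at (398,285). Next I'll measure the pose.

```bash
cat > fit.py <<'E'
from h import *
def back(uv,z,R,t,K):
    r=np.array(R).T@np.linalg.inv(K)@np.array([*uv,1.]);c=-np.array(R).T@np.array(t)
    return c+r*(z-c[2])/r[2]
def blob(mask,seed):
    n,l=cv2.connectedComponents(mask.astype(np.uint8));c=l[seed[1],seed[0]]
    return (l==c) if c else None
E
python3 - <<'E'
from fit import *
m=camera_model("top");a=np.load("top.npz");b=np.load("wrist1.npz")
for nm,p,R,t,K,seed in(("top",a["p"],np.array(m["R"]),np.array(m["t"]),np.array(m["intrinsics"]),(302,205)),("wrist",b["p"],b["R"],b["t"],b["K"],(222,208))):
    g=cv2.cvtColor(p,cv2.COLOR_BGR2GRAY); print(nm,"seed",g[seed[1],seed[0]])
    mk=blob(g>205,seed)
    if mk is None: continue
    pts=np.argwhere(mk)[:,::-1]
    W=np.array([back(x,.022,R,t,K)[:2] for x in pts])
    (c,sz,an)=cv2.minAreaRect((W*1000).astype(np.float32)); print("plate",len(pts),np.round(c,1),np.round(sz,1),round(an,2))
    print("mean",W.mean(0))
    # dark base/deck footprint: depth height above table
E
python3 - <<'E'
from fit import *
b=np.load("wrist1.npz")
# base corners on z=6mm
for c in((294,217),(430,215),(428,388),(306,390)):
    print(c,np.round(back(((c[0]+.5)/1.5-.5,(c[1]+.5)/1.5-.5),.006,b["R"],b["t"],b["K"]),4))
# height map of area
d=b["d"];K=b["K"];v,u=np.mgrid[:384,:512]
P=np.stack([(u-K[0,2])/K[0,0]*d,(v-K[1,2])/K[1,1]*d,d],-1);W=(P-b["t"])@b["R"]
p=b["p"]
for v in (150,160,200,225): print(v,[tuple(np.round(W[v,u]*1000).astype(int)) +(int(p[v,u].mean()),) for u in range(192,292,6)])
cv2.imwrite("pics/crop1.png",cv2.resize(p[135:270,185:300],None,fx=5,fy=4.4,interpolation=cv2.INTER_CUBIC))
E
```

```text
top seed 211
plate 493 [ 599.9 -134.9] [66.  45.7] 7.76
mean [ 0.59891524 -0.13652597]
wrist seed 247
plate 1469 [ 600.6 -136.2] [70.1 52.1] 6.74
mean [ 0.59851971 -0.1354707 ]
(294, 217) [ 0.5116 -0.1874  0.006 ]
(430, 215) [ 0.4939 -0.0541  0.006 ]
(428, 388) [ 0.6808 -0.0296  0.006 ]
(306, 390) [ 0.699  -0.1625  0.006 ]
150 [(np.int64(521), np.int64(-194), np.int64(0), 191), (np.int64(519), np.int64(-184), np.int64(6), 152), (np.int64(517), np.int64(-173), np.int64(16), 107), (np.int64(516), np.int64(-165), np.int64(14), 106), (np.int64(515), np.int64(-156), np.int64(15), 105), (np.int64(514), np.int64(-147), np.int64(16), 105), (np.int64(513), np.int64(-138), np.int64(15), 104), (np.int64(512), np.int64(-130), np.int64(14), 103), (np.int64(511), np.int64(-121), np.int64(14), 107), (np.int64(507), np.int64(-112), np.int64(34), 90), (np.int64(510), np.int64(-104), np.int64(6), 89), (np.int64(509), np.int64(-95), np.int64(8), 94), (np.int64(507), np.int64(-86), np.int64(10), 101), (np.int64(507), np.int64(-77), np.int64(7), 88), (np.int64(506), np.int64(-68), np.int64(7), 94), (np.i
[... 2033 characters left out ...]
, np.int64(-121), np.int64(290), 128), (np.int64(628), np.int64(-146), np.int64(23), 246), (np.int64(628), np.int64(-137), np.int64(22), 247), (np.int64(626), np.int64(-127), np.int64(23), 247), (np.int64(625), np.int64(-118), np.int64(23), 247), (np.int64(624), np.int64(-109), np.int64(23), 243), (np.int64(618), np.int64(-100), np.int64(35), 231), (np.int64(629), np.int64(-90), np.int64(6), 115), (np.int64(627), np.int64(-81), np.int64(7), 153), (np.int64(626), np.int64(-72), np.int64(8), 155), (np.int64(625), np.int64(-62), np.int64(7), 156), (np.int64(624), np.int64(-52), np.int64(6), 157), (np.int64(623), np.int64(-43), np.int64(6), 156), (np.int64(624), np.int64(-33), np.int64(1), 198)]
```

View pics/crop1.png

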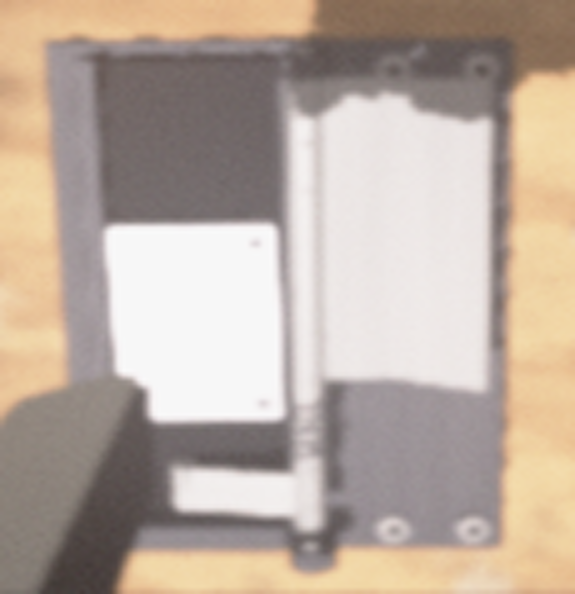

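The crop shows the plate lying square in the channel, the clip arm ahead of it, and the bar running along the +y side. My estimate is a yaw of about 0.130, with the plate centre at holder x ≈ −45 and its trailing edge at about −80. I'll descend with the fingers at holder x ≈ −105 and y ≈ 0 and 69.

>>> apply_moves(commands=[0.6, -1.0, -4, 0, 0, 0.01, 5.2, 0.6, -0.95, -5, 0, 0, 0, 5.2, 0, 0, -5, 0, 0, 0, 5.2, 0, 0, -4, 0, 0, 0, 5.2, 0, 0, 0, 0, 0, 0, 5.2])

```text
t: 3.3
tool_pos: [0.5362, -0.1022, 0.0647]
orientation: [-0.222, 3.12, -0.001]
force: [-0.6, -0.7, 0.3]
opening: 0.0521
```

```bash
cat > st.py <<'E'
from h import *
s=read_state();p=np.array(s["tool_pos"]);u=np.array([.9916,.1296]);v=np.array([-.1296,.9916])
from scipy.spatial.transform import Rotation as Ro
R=Ro.from_rotvec(s["orientation"]).as_matrix()
print(round(s["t"],2),p.round(4),"holder x",round((p[:2]@u-.6223)*1e3,1),"y",round((p[:2]@v+.2125)*1e3,1),"yaw",round(np.arctan2(-R[0,1],R[1,1]),3),"z",R[:,2].round(4),"F_h",np.round([np.array(s["force"])[:2]@u,np.array(s["force"])[:2]@v,s["force"][2]],1),s["opening"])
E
python3 - <<'E'
import st
from h import *
for n in("scene","wrist"):
    p,d=read_camera(n)
    if n=="scene": cv2.imwrite("pics/s2.png",cv2.resize(p[150:260,200:380],(790,483),interpolation=cv2.INTER_CUBIC))
    else: cv2.imwrite("pics/w2.png",cv2.resize(p[80:384,100:412],(620,600)))
E
```

```text
3.3 [ 0.5362 -0.1022  0.0647] holder x -103.9 y 41.7 yaw 0.142 z [ 1.320e-02  1.000e-04 -9.999e-01] F_h [-0.7 -0.6  0.3] 0.052055219056286094
```

View pics/s2.png

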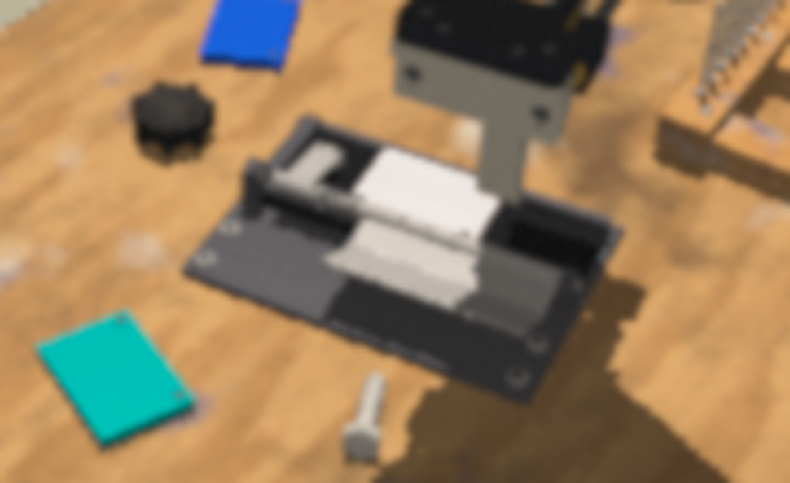

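View pics/w2.png

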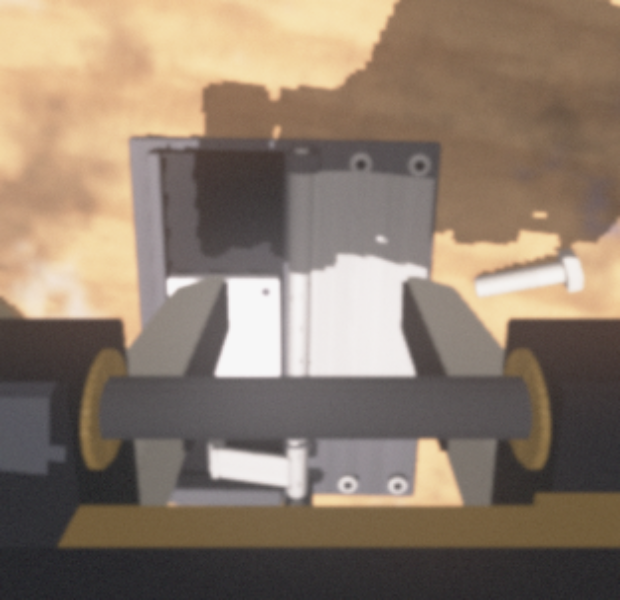

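The scene crop shows the channel-side finger at about (505,190), over the channel behind the plate, which lies at (430,190). The wrist crop shows the second finger over the bar at (420,330). I'll correct the 7 mm y offset and the small tilt, then go down a little.

>>> apply_moves(commands=[0, -0.7, 0, 0, 0.013, -0.012, 5.2, 0, 0, 0, 0, 0, 0, 5.2, 0, 0, -1.5, 0, 0, 0, 5.2, 0, 0, 0, 0, 0, 0, 5.2])

```text
t: 3.9
tool_pos: [0.5441, -0.112, 0.0599]
orientation: [-0.202, 3.119, -0.01]
force: [0.4, -0.0, -0.2]
opening: 0.0521
```

```bash
python3 st.py
```

```text
3.9 [ 0.5441 -0.112   0.0599] holder x -97.2 y 30.9 yaw 0.13 z [ 0.016  -0.0052 -0.9999] F_h [ 0.4 -0.1 -0.2] 0.05206685968872884
```

>>> apply_moves(commands=[-0.8, 0.3, -0.8, 0, 0.01, 0, 5.2])

```text
t: 4.03
tool_pos: [0.5367, -0.1093, 0.0523]
orientation: [-0.203, 3.128, -0.01]
force: [-0.7, 0.3, 0.4]
opening: 0.0519
```

```bash
python3 st.py; python3 st.py
```

```text
4.03 [ 0.5367 -0.1093  0.0523] holder x -104.3 y 34.6 yaw 0.129 z [ 0.0072 -0.0056 -1.    ] F_h [-0.7  0.4  0.4] 0.05187860464234841
4.03 [ 0.5367 -0.1093  0.0523] holder x -104.3 y 34.6 yaw 0.129 z [ 0.0072 -0.0056 -1.    ] F_h [-0.7  0.4  0.4] 0.05187860464234841
```

>>> apply_moves(commands=[0, 0, 0, 0, 0, 0, 5.2])

```text
t: 4.15
tool_pos: [0.5351, -0.1086, 0.0509]
orientation: [-0.203, 3.131, -0.008]
force: [-0.6, 0.7, -0.4]
opening: 0.0521
```

```bash
python3 st.py
```

```text
4.15 [ 0.5351 -0.1086  0.0509] holder x -105.8 y 35.4 yaw 0.129 z [ 0.0043 -0.0048 -1.    ] F_h [-0.5  0.8 -0.4] 0.05211338514259577
```

>>> apply_moves(commands=[0, 0, -0.8, 0, 0, 0, 5.2, 0, 0, -0.8, 0, 0, 0, 5.2, 0, 0, -0.6, 0, 0, 0, 5.2])

```text
t: 4.53
tool_pos: [0.5354, -0.1086, 0.0279]
orientation: [-0.203, 3.13, -0.008]
force: [0.2, 0.0, -0.3]
opening: 0.0522
```

```bash
python3 st.py
```

```text
4.53 [ 0.5354 -0.1086  0.0279] holder x -105.5 y 35.4 yaw 0.13 z [ 0.0052 -0.0051 -1.    ] F_h [ 0.2 -0.  -0.3] 0.05220634350833269
```

```bash
python3 - <<'E'
from h import *
p,d=read_camera("scene");a=p[140:260,220:360]
q,d=read_camera("wrist")
a=cv2.resize(a,(700,600),interpolation=cv2.INTER_CUBIC)
cv2.imwrite("pics/s3.png",a);cv2.imwrite("pics/w3.png",cv2.resize(q[80:384,100:412],(620,600)))
import st
E
```

```text
4.62 [ 0.5347 -0.1085  0.0274] holder x -106.1 y 35.6 yaw 0.13 z [ 0.0039 -0.0047 -1.    ] F_h [-0.6 -0.1 -1.1] 0.05192739608609513
```

View pics/s3.png

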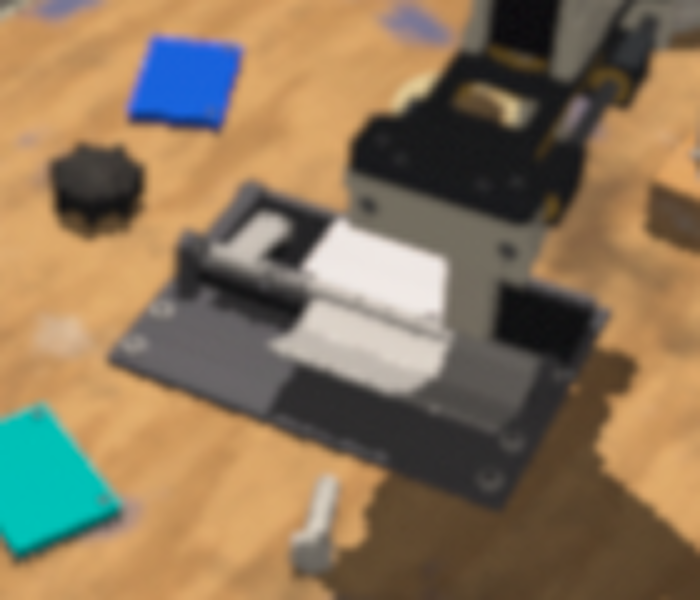

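```bash
python3 - <<'E'
from fit import *
from scipy.spatial.transform import Rotation as Ro
s=read_state();p,d=read_camera("scene");m=camera_model("scene");K=np.array(m["intrinsics"]);R=np.array(m["R"]);t=np.array(m["t"])
v,u=np.mgrid[:384,:512]
P=np.stack([(u-K[0,2])/K[0,0]*d,(v-K[1,2])/K[1,1]*d,d],-1);W=(P-t)@R
Rt=Ro.from_rotvec(s["orientation"]).as_matrix();T=(W-s["tool_pos"])@Rt  # in tool frame
ok=(d>0)&(abs(T[...,0])<.02)&(abs(T[...,1])<.08)&(T[...,2]<.002)&(T[...,2]>-.06)
for y in range(-80,80,10):
    k=ok&(T[...,1]*1e3>=y)&(T[...,1]*1e3<y+10)
    if k.sum(): print(y,k.sum(),"x",np.percentile(T[...,0][k]*1e3,[5,50,95]).round(),"z",np.percentile(T[...,2][k]*1e3,[5,50,95]).round(), "px",u[k].mean().round(),v[k].mean().round(), "bgr",p[k].mean(0).round())
for y in(-.035,.035):
    X=s["tool_pos"]+Rt@np.array([0,y,0]);print(y,X.round(3),"crop px",((proj(X,m)-[220,140])*5).round())
    X=s["tool_pos"]+Rt@np.array([0,y,-.04]);print(y,X.round(3),"crop px",((proj(X,m)-[220,140])*5).round())
E
```

```text
-40 4 x [7. 8. 8.] z [-49. -46. -39.] px 328.0 186.0 bgr [ 83.  97. 108.]
-30 4 x [7. 8. 8.] z [-44. -41. -36.] px 327.0 190.0 bgr [ 91. 107. 118.]
-10 9 x [-8.  8. 19.] z [-6. -5. -3.] px 320.0 209.0 bgr [71. 74. 78.]
0 85 x [-17.  -0.  18.] z [-6. -2.  1.] px 316.0 210.0 bgr [ 94.  99. 104.]
10 50 x [-17.   0.  17.] z [-1.  1.  2.] px 315.0 214.0 bgr [ 96. 101. 105.]
20 31 x [-16.   1.  15.] z [-23.   1.   2.] px 313.0 216.0 bgr [90. 95. 99.]
30 45 x [-18.   5.  18.] z [-55.  -4.  -2.] px 312.0 215.0 bgr [86. 91. 96.]
40 87 x [-14.  -0.  15.] z [-59. -48.  -6.] px 311.0 210.0 bgr [ 97. 106. 112.]
50 30 x [-17.   1.  17.] z [-12. -11.  -9.] px 308.0 221.0 bgr [78. 82. 85.]
-0.035 [ 0.539 -0.143  0.028] crop px [514. 300.]
-0.035 [ 0.539 -0.143  0.068] crop px [525. 231.]
0.035 [ 0.53  -0.074  0.027] crop px [455. 399.]
0.035 [ 0.53  -0.074  0.067] crop px [464. 329.]
```

View pics/w3.png

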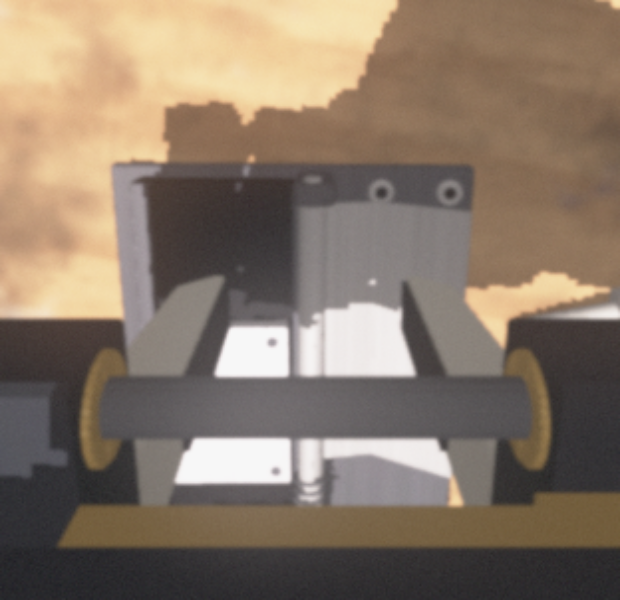

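```bash
python3 - <<'E'
from fit import *
from scipy.spatial.transform import Rotation as Ro
s=read_state();p,d=read_camera("scene");m=camera_model("scene");K=np.array(m["intrinsics"]);R=np.array(m["R"]);t=np.array(m["t"])
v,u=np.mgrid[:384,:512]
P=np.stack([(u-K[0,2])/K[0,0]*d,(v-K[1,2])/K[1,1]*d,d],-1);W=(P-t)@R
Rt=Ro.from_rotvec(s["orientation"]).as_matrix();T=(W-s["tool_pos"])@Rt
for c in(310,314,318):
    for r in range(186,226,3): print(c,r,(T[r,c]*1e3).round(),p[r,c],end=" | ")
    print()
E
```

```text
310 186 [   5.   86. -132.] [ 96 108 115] | 310 189 [   6.   86. -126.] [ 96 109 115] | 310 192 [ -6.  45. -81.] [108 120 126] | 310 195 [ -7.  42. -71.] [109 120 128] | 310 198 [ -5.  43. -65.] [101 112 119] | 310 201 [ -4.  43. -57.] [ 97 109 116] | 310 204 [ -4.  43. -49.] [ 95 107 114] | 310 207 [-15.   4.  -4.] [122 129 135] | 310 210 [-13.   8.   1.] [ 92  97 101] | 310 213 [-10.  15.   3.] [84 88 92] | 310 216 [-6. 25.  1.] [113 120 125] | 310 219 [-1. 39. -5.] [71 74 78] | 310 222 [ 4. 52. -9.] [77 80 84] | 310 225 [-2. 30. 22.] [46 46 47] | 
314 186 [  13.   87. -136.] [ 96 110 116] | 314 189 [  14.   88. -130.] [ 96 109 115] | 314 192 [  14.   86. -121.] [ 96 109 115] | 314 195 [  2.  42. -75.] [ 94 107 113] | 314 198 [  3.  44. -69.] [ 95 107 114] | 314 201 [  3.  42. -60.] [ 95 107 115] | 314 204 [  4.  42. -51.] [ 95 108 114] | 314 207 [-7.  0. -4.] [ 91 100 105] | 314 210 [-5.  5. -0.] [87 91 95] | 314 213 [-2. 13.  1.] [83 87 91] | 314 216 [ 1. 19.  3.] [82 86 90] | 314 219 [ 6. 33. -2.] [72 76 79] | 314 222 [11. 48. -9.] [71 75 78] | 314 225 [ 6. 26. 22.] [58 59 62] | 
318 186 [  22.   93. -144.] [ 95 109 115] | 318 189 [  21.   87. -132.] [ 93 106 111] | 318 192 [  21.   85. -124.] [ 96 109 115] | 318 195 [  8.  36. -73.] [ 90 102 107] | 318 198 [  8.  31. -61.] [83 93 98] | 318 201 [  8.  30. -52.] [74 83 88] | 318 204 [ -8. -31.  14.] [64 72 76] | 318 207 [ -5. -22.  14.] [61 66 70] | 318 210 [ 3.  2. -1.] [90 94 98] | 318 213 [6. 8. 2.] [83 88 92] | 318 216 [ 9. 15.  3.] [84 88 92] | 318 219 [12. 23.  4.] [79 83 87] | 318 222 [17. 40. -6.] [70 73 76] | 318 225 [21. 52. -9.] [76 79 83] |
```

The depth shows that the bar is still at rest and that the visible finger ends about 45 mm above the reported TCP. I'll cross-check this with the wrist camera before going on.

```bash
cat > tip.py <<'E'
from fit import *
from scipy.spatial.transform import Rotation as Ro
def tips(cams=("wrist","scene")):
    for n in cams:
        s=read_state();m=camera_model(n);p,d=read_camera(n);K=np.array(m["intrinsics"]);R=np.array(m["R"]);t=np.array(m["t"])
        v,u=np.mgrid[:384,:512]
        P=np.stack([(u-K[0,2])/K[0,0]*d,(v-K[1,2])/K[1,1]*d,d],-1);W=(P-t)@R
        Rt=Ro.from_rotvec(s["orientation"]).as_matrix();T=(W-s["tool_pos"])@Rt
        print(n,"pos",np.round(s["tool_pos"],4),"cam in tool",(((-R.T@t)-s["tool_pos"])@Rt*1e3).round())
        for sg in(-1,1):
            k=(d>0)&(abs(T[...,0])<.012)&(sg*T[...,1]>.022)&(sg*T[...,1]<.048)&(W[...,2]>.045)&(T[...,2]>-.1)
            if k.sum()<3: print(sg,"none");continue
            q=T[k]*1e3;e=q[q[:,2]>np.percentile(q[:,2],98)-6]
            print(sg,k.sum(),"tip z",np.percentile(q[:,2],[90,98,100]).round(1),"x",e[:,0].min().round(1),e[:,0].max().round(1),"y",e[:,1].min().round(1),e[:,1].max().round(1))
if __name__=="__main__": tips()
E
python3 tip.py; python3 - <<'E'
import numpy as np
from plant import *
print(np.round(read_state()["q"],4), np.round(read_state()["joint_torque"],2),np.round(read_state()["wrist_torque"],2))
E
```

```text
wrist pos [ 0.5355 -0.1087  0.0284] cam in tool [  70.   -0. -202.]
-1 2019 tip z [-46.5 -38.3 -35.2] x -7.4 9.9 y -38.7 -26.2
1 2025 tip z [-46.5 -38.3 -35.1] x -7.4 9.6 y 25.4 38.6
scene pos [ 0.5357 -0.1087  0.0288] cam in tool [ 172.  615. -593.]
-1 12 tip z [-38.6 -36.3 -35.6] x 7.6 8.3 y -35.5 -26.8
1 138 tip z [-46.3 -41.8 -38.6] x -8.1 8.5 y 30.7 43.6
[-0.2916  0.1107  1.8021 -0.0036  1.2214 -1.9908] [ 0.000e+00 -5.024e+01 -4.452e+01 -7.000e-02  3.000e-02 -0.000e+00] [ 0.06  0.04 -0.03]
```

Both cameras put the real fingertip about 36 mm above the reported TCP, laterally as expected, and the force reading (no contact) agrees. I'll take true tip z as reported z plus 0.036, and confirm it by feeling for the bar.

>>> apply_moves(commands=[0, 0, -0.8, 0, 0, 0, 5.2, 0, 0, -0.8, 0, 0, 0, 5.2, 0, 0, -0.4, 0, 0, 0, 5.2])

```text
t: 5.2
tool_pos: [0.5365, -0.109, 0.0084]
orientation: [-0.203, 3.128, -0.01]
force: [-0.4, 0.3, -0.4]
opening: 0.0521
```

```bash
python3 st.py
```

```text
5.2 [ 0.5365 -0.109   0.0084] holder x -104.4 y 34.9 yaw 0.13 z [ 0.0076 -0.0057 -1.    ] F_h [-0.3  0.3 -0.4] 0.05207506617023026
```

>>> apply_moves(commands=[0, 0, -0.6, 0, 0, 0, 5.2, 0, 0, -0.4, 0, 0, 0, 5.2, 0, 0, -0.3, 0, 0, 0, 5.2])

```text
t: 5.58
tool_pos: [0.5362, -0.1089, -0.006]
orientation: [-0.203, 3.129, -0.009]
force: [-0.5, 1.4, 3.0]
opening: 0.0523
```

```bash
python3 st.py; python3 tip.py
```

```text
5.58 [ 0.5362 -0.1089 -0.006 ] holder x -104.8 y 35.0 yaw 0.13 z [ 0.0069 -0.0056 -1.    ] F_h [-0.3  1.4  3. ] 0.052308972897853794
wrist pos [ 0.5362 -0.1089 -0.006 ] cam in tool [  70.   -0. -202.]
-1 1711 tip z [-56.8 -52.  -50.9] x -7.4 10.1 y -41.0 -26.1
1 1699 tip z [-57.3 -52.6 -51.2] x -7.2 9.8 y 25.4 40.6
scene pos [ 0.5362 -0.1088 -0.0061] cam in tool [ 172.  615. -628.]
-1 9 tip z [-93.3 -92.7 -92.6] x -10.0 8.8 y -40.0 -26.2
1 84 tip z [-54.3 -53.  -51.6] x -10.2 8.3 y 28.7 43.4
```

Contact at 3.0 N confirms the offset. I'll press the bar to a tip height of about 17 mm (reported about −0.019).

>>> apply_moves(commands=[0, 0, -0.5, 0, 0, 0, 5.2, 0, 0, -0.4, 0, 0, 0, 5.2, 0, 0, -0.1, 0, 0, 0, 5.2])

```text
t: 6.05
tool_pos: [0.537, -0.1101, -0.0148]
orientation: [-0.203, 3.127, -0.013]
force: [-2.3, -1.2, 6.3]
opening: 0.0521
```

```bash
python3 st.py
```

```text
6.05 [ 0.537  -0.1101 -0.0148] holder x -104.1 y 33.7 yaw 0.13 z [ 0.0083 -0.0075 -0.9999] F_h [-2.4 -0.9  6.3] 0.052103348907628445
```

```bash
cat > clip.py <<'E'
from fit import *
def look():
    n="scene";m=camera_model(n);p,d=read_camera(n);K=np.array(m["intrinsics"]);R=np.array(m["R"]);t=np.array(m["t"])
    v,u=np.mgrid[:384,:512]
    P=np.stack([(u-K[0,2])/K[0,0]*d,(v-K[1,2])/K[1,1]*d,d],-1);W=(P-t)@R
    hx=(W[...,0]*.9916+W[...,1]*.1296-.6223)*1e3;hy=(-W[...,0]*.1296+W[...,1]*.9916+.2125)*1e3;hz=W[...,2]*1e3
    g=p.mean(2)
    k=(d>0)&(hx>-75)&(hx<-30)&(hy>50)&(hy<88)&(hz>11)
    if k.sum()>9:
        c=np.polyfit(hy[k],hz[k],1);r=abs(np.polyval(c,hy[k])-hz[k])<3
        c=np.polyfit(hy[k][r],hz[k][r],1);print("bar n",k.sum(),"slope",c[0].round(3),"angle",(0.45-np.arctan(c[0])).round(3),"z@69",np.polyval(c,69).round(1))
    k=(d>0)&(hx>5)&(hx<27)&(hy>-16)&(hy<26)&(hz>20)&(g>100)
    if k.sum()>5: print("nose arm n",k.sum(),"z by y",[(y,np.median(hz[k&(hy>=y)&(hy<y+8)]).round(1)) for y in(-14,-6,2,10,18) if (k&(hy>=y)&(hy<y+8)).sum()>1])
    k=(d>0)&(abs(hy)<22)&(hz>19)&(hz<26)&(g>150)&(hx>-110)&(hx<8)
    if k.sum()>9: print("plate n",k.sum(),"x range",np.percentile(hx[k],[1,50,99]).round(1))
    return p
if __name__=="__main__": look()
E
python3 clip.py; python3 - <<'E'
import clip,numpy as np
from h import *
# same on the first picture
a=np.load("scene.npz");clip.read_camera=lambda n:(a["p"],a["d"]);clip.look()
E
```

```text
bar n 807 slope 6.595 angle -0.97 z@69 235.1
nose arm n 79 z by y [(-14, np.float64(33.6)), (-6, np.float64(34.4)), (2, np.float64(33.9)), (10, np.float64(33.4)), (18, np.float64(31.8))]
plate n 48 x range [-27.1 -15.2  -9.3]
bar n 181 slope 0.371 angle 0.094 z@69 30.4
nose arm n 49 z by y [(-6, np.float64(24.5)), (2, np.float64(25.6)), (10, np.float64(27.4)), (18, np.float64(28.6))]
plate n 370 x range [-78.2 -46.  -10.3]
```

>>> apply_moves(commands=[0, 0.1, -0.6, 0, 0, 0, 5.2, 0, 0, -0.2, 0, 0, 0, 5.2])

```text
t: 6.35
tool_pos: [0.538, -0.1115, -0.0201]
orientation: [-0.203, 3.126, -0.018]
force: [-12.2, 2.9, 24.8]
opening: 0.0521
```

```bash
python3 st.py;python3 - <<'E'
import clip
p=clip.look()
E
```

```text
6.35 [ 0.538  -0.1115 -0.0201] holder x -103.3 y 32.2 yaw 0.13 z [ 0.0097 -0.0109 -0.9999] F_h [-11.7   4.5  24.8] 0.0520703609342715Traceback (most recent call last):
  File "<stdin>", line 2, in <module>
  File "clip.py", line 11, in look
    c=np.polyfit(hy[k][r],hz[k][r],1);print("bar n",k.sum(),"slope",c[0].round(3),"angle",(0.45-np.arctan(c[0])).round(3),"z@69",np.polyval(c,69).round(1))
    raise TypeError("expected non-empty vector for x")
TypeError: expected non-empty vector for x
```

>>> apply_moves(commands=[0, 0.15, 0.2, 0.01, 0.01, 0, 5.2])

```text
t: 6.52
tool_pos: [0.5374, -0.11, -0.0175]
orientation: [0.204, -3.133, 0.001]
force: [-5.3, 0.3, 5.8]
opening: 0.0519
```

```bash
sed -i 's/^    if k.sum()>9:$/    if 0:/' clip.py; python3 st.py;python3 clip.py; python3 st.py
```

```text
6.53 [ 0.5374 -0.11   -0.0175] holder x -103.7 y 33.8 yaw 0.13 z [-1.6e-03 -9.0e-04 -1.0e+00] F_h [-5.2  1.   5.8] 0.05192888141126831
nose arm n 82 z by y [(-14, np.float64(33.8)), (-6, np.float64(38.7)), (2, np.float64(36.5)), (10, np.float64(34.8)), (18, np.float64(33.6))]
plate n 41 x range [-25.3 -14.3  -9.6]
6.58 [ 0.5378 -0.11   -0.0171] holder x -103.3 y 33.7 yaw 0.13 z [-1.5e-03 -2.0e-04 -1.0e+00] F_h [-5.   1.4  6.8] 0.051996169682633625
```

The nose has risen about 14 mm (≈0.37 rad). Now I'll push along holder +x, keeping the height.

>>> apply_moves(commands=[0.6, 0.08, 0, 0, 0, 0, 5.2, 0.6, 0.08, 0, 0, 0, 0, 5.2])

```text
t: 6.82
tool_pos: [0.5484, -0.1089, -0.0171]
orientation: [0.204, -3.13, 0.001]
force: [-5.4, -1.8, 6.3]
opening: 0.0522
```

```bash
python3 st.py;python3 clip.py
```

```text
6.83 [ 0.5484 -0.1089 -0.0171] holder x -92.7 y 33.4 yaw 0.13 z [-4.6e-03 -6.0e-04 -1.0e+00] F_h [-5.6 -1.1  6.3] 0.05221126026414493
nose arm n 82 z by y [(-14, np.float64(35.4)), (-6, np.float64(37.1)), (2, np.float64(35.8)), (10, np.float64(34.2)), (18, np.float64(33.3))]
```

>>> apply_moves(commands=[0.6, 0.09, 0, 0, -0.004, 0, 5.2, 0.6, 0.09, 0, 0, -0.002, 0, 5.2, 0.6, 0.09, 0, 0, -0.002, 0, 5.2])

```text
t: 7.25
tool_pos: [0.5641, -0.107, -0.0174]
orientation: [0.205, -3.132, 0.002]
force: [-6.5, -1.6, 7.7]
opening: 0.052
```

```bash
python3 st.py;python3 - <<'E'
import clip,cv2
from h import *
p=clip.look();q,_=read_camera("wrist")
cv2.imwrite("pics/c4.png",np.hstack([cv2.resize(p[150:260,230:340],(400,400),interpolation=cv2.INTER_CUBIC),cv2.resize(q[80:384,100:412],(400,400))]))
E
```

```text
7.25 [ 0.5641 -0.107  -0.0174] holder x -76.8 y 33.3 yaw 0.13 z [-0.0024 -0.0016 -1.    ] F_h [-6.6 -0.8  7.7] 0.052006928099601536
nose arm n 64 z by y [(-6, np.float64(38.2)), (2, np.float64(36.9)), (10, np.float64(35.8)), (18, np.float64(33.3))]
```

View pics/c4.png

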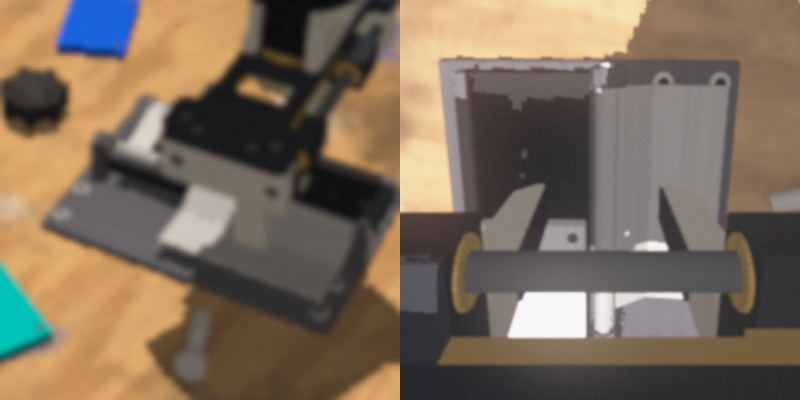

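The picture shows the left fingertip at the plate's trailing edge (560,220), the bar flat and the nose raised. I'll continue.

>>> apply_moves(commands=[0.6, 0.09, 0, 0, -0.002, 0, 5.2, 0.6, 0.09, 0, 0, -0.002, 0, 5.2, 0.6, 0.09, 0, 0, -0.002, 0, 5.2])

```text
t: 7.72
tool_pos: [0.5795, -0.1052, -0.0178]
orientation: [0.205, -3.132, 0.004]
force: [-6.8, -1.8, 9.2]
opening: 0.0522
```

```bash
python3 st.py;python3 clip.py;python3 - <<'E'
from fit import *
m=camera_model("wrist");p,d=read_camera("wrist");K=np.array(m["intrinsics"]);R=np.array(m["R"]);t=np.array(m["t"])
v,u=np.mgrid[:384,:512]
P=np.stack([(u-K[0,2])/K[0,0]*d,(v-K[1,2])/K[1,1]*d,d],-1);W=(P-t)@R
hx=(W[...,0]*.9916+W[...,1]*.1296-.6223)*1e3;hy=(-W[...,0]*.1296+W[...,1]*.9916+.2125)*1e3;hz=W[...,2]*1e3
k=(d>0)&(hz>19.5)&(hz<25)&(hy>12)&(hy<23)&(hx>-110)&(hx<30)
print(k.sum(),np.percentile(hx[k],[0,2,10,50,98]).round(1))
E
```

```text
7.72 [ 0.5795 -0.1052 -0.0178] holder x -61.3 y 33.1 yaw 0.13 z [-0.0023 -0.0024 -1.    ] F_h [-7.  -0.9  9.2] 0.05222901293873549
966 [-52.  -51.3 -49.5 -12.9   6.8]
```

>>> apply_moves(commands=[0.6, 0.09, 0.05, 0, -0.002, 0, 5.2, 0.5, 0.07, 0, 0, -0.002, 0, 5.2])

```text
t: 8.07
tool_pos: [0.5891, -0.1041, -0.0175]
orientation: [0.205, -3.133, 0.004]
force: [-6.8, -2.2, 6.3]
opening: 0.052
```

```bash
cat > pl.py <<'E'
import st
from fit import *
m=camera_model("wrist");p,d=read_camera("wrist");K=np.array(m["intrinsics"]);R=np.array(m["R"]);t=np.array(m["t"])
v,u=np.mgrid[:384,:512]
P=np.stack([(u-K[0,2])/K[0,0]*d,(v-K[1,2])/K[1,1]*d,d],-1);W=(P-t)@R
hx=(W[...,0]*.9916+W[...,1]*.1296-.6223)*1e3;hy=(-W[...,0]*.1296+W[...,1]*.9916+.2125)*1e3;hz=W[...,2]*1e3
k=(d>0)&(hz>19.5)&(hz<25)&(hy>12)&(hy<23)&(hx>-110)&(hx<30)
print("trailing",k.sum(),np.percentile(hx[k],[0,2,10,50,98]).round(1))
E
python3 pl.py
```

```text
8.07 [ 0.5891 -0.1041 -0.0175] holder x -51.6 y 32.9 yaw 0.131 z [-0.0017 -0.0029 -1.    ] F_h [-7.  -1.3  6.3] 0.05199725686950606
trailing 937 [-43.  -42.2 -40.4  -4.2  15.2]
```

>>> apply_moves(commands=[0.3, 0.04, 0, 0, 0, 0, 5.2, 0.3, 0.04, 0, 0, 0, 0, 5.2])

```text
t: 8.38
tool_pos: [0.5913, -0.104, -0.0179]
orientation: [0.204, -3.125, 0.004]
force: [-19.8, -2.0, 20.4]
opening: 0.0522
```

```bash
python3 pl.py
```

```text
8.38 [ 0.5913 -0.104  -0.0179] holder x -49.5 y 32.8 yaw 0.13 z [-0.0102 -0.0034 -0.9999] F_h [-19.9   0.6  20.4] 0.05219082435450681
trailing 896 [-41.  -40.3 -38.5  -3.1  15.1]
```

>>> apply_moves(commands=[0.3, 0.04, 0.1, 0, -0.005, 0, 5.2])

```text
t: 8.55
tool_pos: [0.5911, -0.104, -0.0175]
orientation: [0.203, -3.123, 0.004]
force: [-11.3, -2.2, 6.9]
opening: 0.052
```

```bash
python3 pl.py
```

```text
8.55 [ 0.5911 -0.104  -0.0175] holder x -49.6 y 32.8 yaw 0.13 z [-0.0117 -0.0034 -0.9999] F_h [-11.5  -0.7   6.9] 0.051955562328023716
trailing 895 [-40.6 -40.3 -38.6  -3.4  15.2]
```

The plate no longer moves under the push (trailing edge at −40), so it's home. I'll back off slightly with the bar held, then let the bar rise.

>>> apply_moves(commands=[-0.3, -0.04, 0, 0, 0.01, 0, 5.2, -0.2, -0.03, 0, 0, 0, 0, 5.2])

```text
t: 8.85
tool_pos: [0.589, -0.1043, -0.016]
orientation: [0.201, -3.119, 0.003]
force: [2.7, 2.0, 4.9]
opening: 0.0523
```

```bash
python3 pl.py;python3 clip.py
```

```text
8.85 [ 0.589  -0.1043 -0.016 ] holder x -51.8 y 32.7 yaw 0.129 z [-0.0161 -0.0027 -0.9999] F_h [2.9 1.6 4.9] 0.0522814501582477
trailing 876 [-41.2 -40.4 -38.6  -3.7  14.2]
```

>>> apply_moves(commands=[-0.1, 0, 0.3, 0, -0.01, 0, 5.2, 0, 0, 0.5, 0, 0, 0, 5.2, 0, 0, 0.5, 0, 0, 0, 5.2, 0, 0, 0.7, 0, 0, 0, 5.2, 0, 0, 1, 0, 0, 0, 5.2, 0, 0, 2, 0, 0, 0, 5.2])

```text
t: 9.7
tool_pos: [0.5857, -0.1038, 0.0343]
orientation: [0.202, -3.125, 0.002]
force: [0.2, 0.1, 0.6]
opening: 0.0518
```

```bash
python3 pl.py
```

```text
9.7 [ 0.5857 -0.1038  0.0343] holder x -55.0 y 33.6 yaw 0.129 z [-0.0098 -0.0017 -1.    ] F_h [0.2 0.  0.6] 0.05181192752761727
trailing 628 [-40.7 -40.3 -37.9 -23.   -4. ]
```

Force is zero and the plate hasn't moved. Next I'll move well clear and look.

>>> apply_moves(commands=[0, 0, 4, 0, 0, 0, 5.2, -2, 0, 5, 0, 0, 0, 5.2, -4, 2, 4, 0, 0, 0, 5.2, -5, 2, 2, 0, 0, 0, 5.2, -4, 2, 0, 0, 0, 0, 5.2, 0, 0, 0, 0, 0, 0, 5.2, 0, 0, 0, 0, 0, 0, 5.2])

```text
t: 10.62
tool_pos: [0.4372, -0.044, 0.2017]
orientation: [-0.201, 3.126, -0.011]
force: [0.6, 0.0, 0.3]
opening: 0.0517
```

```bash
python3 pl.py; python3 clip.py; python3 - <<'E'
from fit import *
for n in("wrist","top"):
    m=camera_model(n);p,d=read_camera(n)
    for q in("clip_nose","end_stop","plate","tape_2","spare_knob_0","bolt_0"):
        print(n,q,[(round(r["conf"],2),np.round(w(r["point"],m),3)) for r in spot_point(q,n)[:3]])
    if n=="top": T=p
s,_=read_camera("scene")
b=np.load("top.npz")["p"]
a=cv2.resize(s[140:260,225:365],(400,343),interpolation=cv2.INTER_CUBIC);c=cv2.resize(T[110:280,200:400],(400,343),interpolation=cv2.INTER_CUBIC)
cv2.imwrite("pics/end.png",np.hstack([a,c]))
E
```

```text
10.62 [ 0.4372 -0.044   0.2017] holder x -194.5 y 112.3 yaw 0.129 z [ 0.01   -0.0064 -0.9999] F_h [ 0.6 -0.   0.3] 0.05173565033042427
trailing 13 [ 8.1  8.4  9.5 11.8 29.9]
nose arm n 101 z by y [(-14, np.float64(22.8)), (-6, np.float64(30.7)), (2, np.float64(30.6)), (10, np.float64(30.8)), (18, np.float64(30.9))]
plate n 246 x range [-39.3 -16.9   7.2]
wrist clip_nose []
wrist end_stop [(0.67, array([ 0.676, -0.124,  0.01 ]))]
wrist plate [(0.72, array([ 0.665,  0.046, -0.003])), (0.64, array([ 0.675, -0.125,  0.011]))]
wrist tape_2 []
wrist spare_knob_0 []
wrist bolt_0 [(0.6, array([ 0.554, -0.003, -0.003]))]
top clip_nose [(0.84, array([ 0.661, -0.139,  0.019]))]
top end_stop [(0.97, array([ 0.67 , -0.128,  0.015]))]
top plate [(0.95, array([ 0.661,  0.048, -0.001])), (0.7, array([ 0.64 , -0.133,  0.014]))]
top tape_2 [(0.9, array([ 0.631, -0.274,  0.003]))]
top spare_knob_0 [(0.67, array([ 0.752, -0.123,  0.001]))]
top bolt_0 []
```

View pics/end.png

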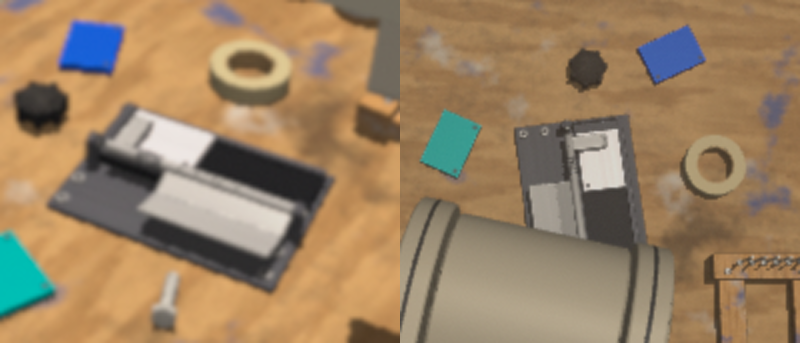

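The last picture shows the plate under the nose against the end stop, with the nose resting on it. The bar is partly up, the tape, knob and bolt are in place, and the arm is clear.

```bash
python3 -c "
from plant import *
print(close_job())"
```

```text
the job is handed in; nothing more can be done
None
```

The plate is loaded and clamped: I held the bar down with one fingertip and pushed the plate home with the other. I then backed off slightly, let the bar rise so the nose came down on the plate, and moved clear. I handed the job in at about 10.7 s.

**Last checks:**
- **Plate home:** its trailing edge was at about holder x = −40 mm, which is the home position. It did not move under a further push, with the push force having risen to about 20 N. It was still there after I backed off and lifted.
- **Clamped:** the nose arm sits about 6 mm above its rest height. I expected about 8 mm with the nose on the plate, and the 2 mm gap is within camera error.
- **Other objects:** the final picture shows the tape roll, knob and bolt in place. The network missed the bolt in the top view because the arm hid it, but it shows in the scene picture.
- **Robot clear:** the tool force was about zero and nothing was being touched.

**Disagreement:** the reported TCP height was about 36 mm lower than where both cameras saw the fingertips. I used the camera value, and feeling the bar at the matching height agreed with it.

The vertical force briefly reached about 25 N, probably when the bar reached its hard stop.

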